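Right the toppled cooker-cleaner bottle and open its safety cap

TASK

The orange bottle of rice-cooker cleaner has toppled on the showroom counter: stand it upright on the grey rubber mat. Then open its push-and-turn safety cap: press the cap down, keep it pressed while twisting it counter-clockwise (seen from above) until it comes free, and lift it off. Finish while still holding the cap in the gripper, level and straight above the open bottle with a clear gap of at least 5 cm between them, the bottle left standing on the mat and the cup and the phone left where they are.

Things in the scene. Friction and masses are not known exactly. Their poses are not given: they have to be found in the camera images.
- bottle: Orange square bottle, 54 x 54 mm, straight sides to 84 mm, cone shoulder (radius 26 to 21.5 mm) to 92 mm, hidden neck; 128 mm tall with cap, about 0.3 kg. Origin: centre of its base; z axis up through the cap; x, y square to the sides. Starts lying on one side, z level, cap end pointing away from the robot within 45 degrees of straight ahead, centre line 27 mm above the counter.
- cap: White round ribbed cap, red ring on top, 46 mm across, 28 mm tall, 30 g, a separate body locked on the bottle's neck. Origin: centre of its lower rim; z axis up through its top. Locked, the origin is 100 mm along the bottle's z axis and cap x is along bottle x. It must be pressed 5 to 8 mm towards the bottle while it turns; unpressed, a tooth blocks it.
- cap_top (a point): Centre of the cap's top, 28 mm above its rim. A spring pushes the cap up: about 3.5 N at first, 9 N when pressed 6 mm, solid stop at 8 mm. Turned counter-clockwise seen from above, 45 degrees frees it (stop at about 140 degrees; it will not turn clockwise); then it lifts straight off.
- neck (a point): Centre of the shoulder's top on the bottle's axis, 92 mm above its base, 8 mm below the locked cap's rim. From here the neck (up to 36 mm across) runs 22 mm up, inside the cap. Only friction with the mat keeps the bottle from turning with the cap; pressing down adds to it.
- mat: Grey rubber mat fixed to the counter, 200 x 200 mm, 4 mm thick. Origin at the centre of its underside, z up, x and y along its sides. A rice cooker (225 mm tall) stands fixed on the counter well to the robot's right, beyond y = -0.38 m.
- cup: Bystander: blue measuring cup, 68 mm across, 65 mm tall, loose, open side up. Origin at the centre of its base.
- phone: Bystander: red telephone lying flat, 145 (x) x 72 (y) x 9 mm, loose. Origin at the centre of its underside.
Mind the look-alikes: they are no part of the job. What is meant by the bottle is not blue or pink, and is the smaller of those in its own colour.

How it is judged:
By the outcome, as a careful person would: the job done as asked, in the order asked, and still so for the second after the job is handed in, while the arm keeps its last pose, push and grip.
It also fails if it takes over 58 s, if anything falls off the work surface, if the arm or the gripper's body presses on something with over 40 N, if the wrist force passes 120 N, or if a joint passes its speed limit or range.

ROBOT

A 6-joint arm with a two-finger parallel gripper is mounted at the origin on the work surface. World frame = base frame: x ahead of the robot, y to its left, z up, the work surface at z = 0. Lengths are in m, angles in rad, forces in N, time in s.
With the tool pointing down it reaches from about 0.275 to 0.875 m from the base axis. Payload 12.5 kg.
Tool frame: the origin (TCP) lies at the centre of the arm's flange, where the gripper is bolted on; the fingertips stand 173 mm ahead of it and the grasp point (between the pads) lies 155 mm ahead of it (arm.tips_ahead is the distance from the TCP to the fingertips, in m); z points along the fingers, x is the direction in which the jaws open and shut, and the axes are right-handed (so a half turn about z gives the same grasp; the last joint's range is limited). The gripper opens to 85 mm and grips with 20 to 120 N. Pads are 22 mm wide; open, the fingers measure 114 mm over their backs; the gripper's body (76 mm by 85 mm) begins 54 mm behind the grasp point. The pads swing forward as they close: fully open they stand 13 mm farther back than shut.
Start: joints at [-0.085, 0.351, 1.652, -0, 1.139, -0.085], TCP at [0.55, 0, 0.405] pointing down, gripper open.
Joint ranges: [-2.75, 2.75], [-0.79, 2.1], [0.01, 2.65], [-1.57, 4.71], [0.07, 3.14], [-2.87, 2.87]. Speed limits (rad/s): [2.22, 2.22, 2.79, 3.14, 3.14, 3.14].

INTERFACE

Orientations are given as a unit quaternion [w, x, y, z].
In Python, from cell import arm gives the robot as it stands. The module is installed in compiled form; this text tells all that it offers.
- The arm moves only by the tool step_arm, never from a script. Its argument "series" is a list of rows, each an object of numbers: "x", "y", "z": the shift along the tool's x, y, z in mm; "roll": the turn about the tool's z in rad; "claw": the finger opening in mm, from 0 to 85.4. In form: [{"x": .., "y": .., "z": .., "roll": .., "claw": ..}, ...]. A call has 1 to 10 rows; each row shifts and turns the pose as measured when the row begins, along the tool's axes as they then stand; what a row does not reach is not made up. A row lasts 1/8 s, in which the tool goes at most 62.5 mm and 10.7 degrees, less where a joint would pass 70% of its speed; a pose out of reach is approached as far as the arm can. A call is refused whole if a number of a shift passes 62.5 or a number of a turn 0.188, either way. A call with a gripper value outside its range is refused whole. The fingers move at their own pace and stop on an object; the grip force is fixed at half the most. Time passes only in rows, so rows that do not move let the fingers close. It gives the time, the measured TCP pose, the force and the opening at its end, in the units of the state.
- arm.get_obs(): the state, without advancing time (a new reading comes with each control period).
- arm.snapshot(name): name is "scene" or "side" or "wrist"; returns a dict with "image" (400x640x3 uint8, blue, green, red), "depth" (400x640 float32, m along the optical axis (not along the pixel's ray), 0 where there is no reading), "fovy" (degrees; the focal length in pixels is half the picture's height over the tangent of half this angle, whatever the lens; pixels are square), "cx", "cy" (the principal point, pixels), "k1" (the pictures are not rectified: a ray, as slopes to the right and down, at radius r is drawn at 1 + k1 r^2 times it, then the intrinsics apply), "cam_to_world" (4x4, takes a point from camera to world coordinates). Camera axes: x right, y down, z forward; pixel columns grow to the right and rows downward; lengths in m; the calibration is good to about 2 mm. A picture is of the moment at which its call begins.
- arm.sign_off(): hands the job in, once; it reports no verdict.
The state is a dict: "time_s": time; "joint_positions": joint angles; "joint_velocities": joint speeds; "tau": joint torques, N m; "ee_pos": TCP position; "tcp_rot": TCP orientation; "wrist_force": force on the tool from outside, world axes, zero at the start; "torque": the same for the moment, N m; "finger_gap": opening from 0.0 (shut) to 1.0 (fully open).
Only numpy, scipy, OpenCV 4.12 (cv2) and the standard library are available. Lean on these libraries where they do the work, as an engineer would, in place of code of your own. Each camera call takes 0.05 s, during which the arm holds its last target.

## Working session

There is one attempt and no reset: what is moved stays moved. The work goes in short steps, Python scripts to look and compute and a tool call to move; the robot and the scene stay as the last step left them, time stands still between calls to the robot, and variables do not carry over. Pictures are saved under pics/ and viewed, and the job is handed in when it is done.

Besides the shell and the picture viewer there is one more tool, called after "Request:" as a command line: name --argument value ..., lists and objects as JSON in quotes. step_arm: Moves the arm, as the interface text tells. Its arguments: {"type":"object","properties":{"series":{"type":"array"}},"required":["series"]}

```bash
mkdir -p pics; ls
cat > h.py <<'E'
import numpy as np,cv2,pickle
from cell import arm
def snap(n,f):
    s=arm.snapshot(n); cv2.imwrite(f'pics/{f}.png',s['image']); pickle.dump(s,open(f'{f}.pkl','wb')); return s
def load(f): return pickle.load(open(f'{f}.pkl','rb'))
def K(s):
    f=200/np.tan(np.radians(s['fovy']/2)); return f
def ray(s,u,v):
    f=K(s); d=np.array([(u-s['cx'])/f,(v-s['cy'])/f]); x=d.copy()
    for _ in range(30): x=d/(1+s['k1']*(x@x))
    T=s['cam_to_world']; return T[:3,3],T[:3,:3]@np.array([x[0],x[1],1])
def onz(s,u,v,z):
    o,d=ray(s,u,v); return o+d*(z-o[2])/d[2]
def dep(s,u,v):
    o,d=ray(s,u,v); return o+d*s['depth'][int(v),int(u)]
def cloud(s,mask):
    return np.array([dep(s,u,v) for v,u in zip(*np.nonzero(mask&(s['depth']>0)))])
E
python3 - <<'E'
from h import *
for n in ['scene','side','wrist']:
    s=snap(n,n+'0'); print(n,s['fovy'],s['cx'],s['cy'],s['k1'],s['cam_to_world'].round(3).tolist())
o=arm.get_obs(); print(o, arm.tips_ahead)
E
```

```text
pics
scene 50.14994028915463 315.83845916921524 200.99832594768088 0.03211920888792265 [[-0.728, 0.485, -0.485, 1.013], [0.686, 0.509, -0.52, 0.475], [-0.005, -0.711, -0.703, 0.763], [0.0, 0.0, 0.0, 1.0]]
side 44.75460683678398 325.87053219420307 199.8956460464264 -0.14566261956836915 [[0.863, -0.34, 0.373, 0.052], [-0.505, -0.571, 0.647, -0.873], [-0.007, -0.747, -0.665, 0.882], [0.0, 0.0, 0.0, 1.0]]
wrist 60.96850345710444 311.9056080652834 207.73612254659326 -0.05032313892767824 [[1.0, 0.001, -0.001, 0.549], [0.001, -0.963, -0.271, 0.067], [-0.001, 0.271, -0.963, 0.373], [0.0, 0.0, 0.0, 1.0]]
{'time_s': 0.15, 'joint_positions': array([-8.45918316e-02,  3.51101496e-01,  1.65223291e+00,  3.39248308e-05,
        1.13909228e+00, -8.45621851e-02]), 'joint_velocities': array([ 0.00122908, -0.00034776, -0.00183341,  0.0008541 , -0.00039527,
       -0.00140683]), 'tau': array([ 7.13946501e-04, -5.06248283e+01, -2.91500723e+01, -2.80964593e-05,
        3.35960038e-03, -3.10250061e-05]), 'ee_pos': array([5.49911889e-01, 4.03687250e-05, 4.04304833e-01]), 'tcp_rot': array([-5.05762826e-05,  9.99999913e-01, -2.19270558e-05, -4.14226391e-04]), 'wrist_force': array([-1.08495011,  0.5038302 ,  0.4424316 ]), 'torque': array([ 0.01879245, -0.00257769, -0.01277172]), 'finger_gap': 1.0035959977410758} 0.1734
```

View pics/scene0.png

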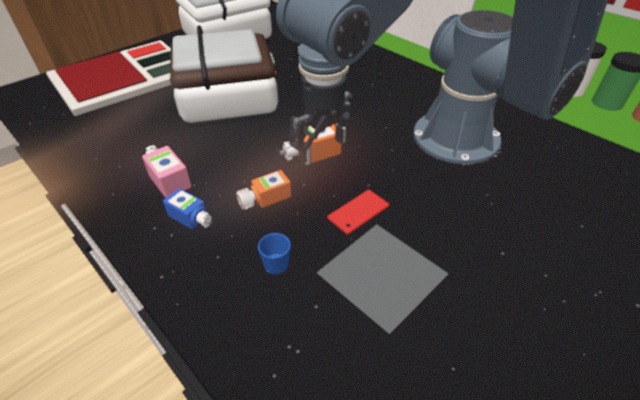

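View pics/side0.png

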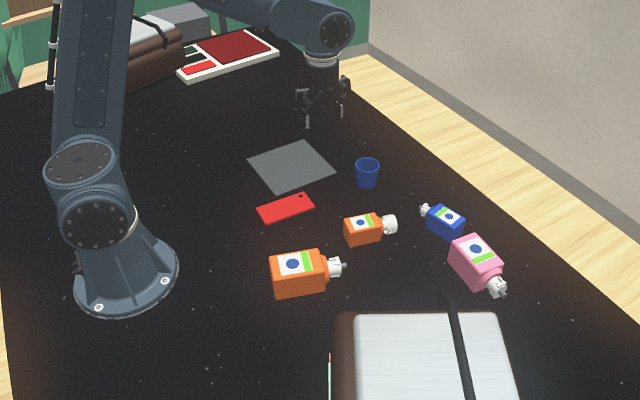

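View pics/wrist0.png

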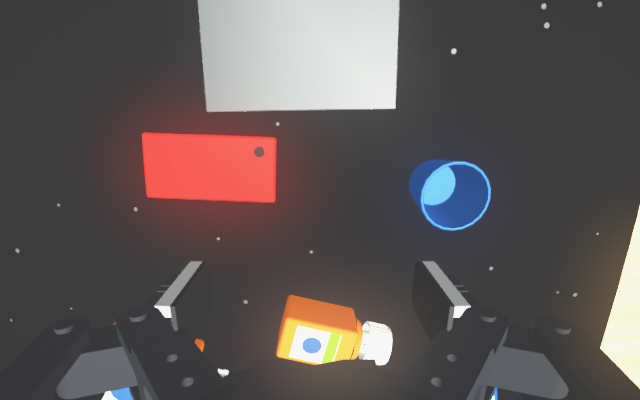

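Candidates in the scene view: small orange bottle with a round cap at (270,188), larger orange one with a trigger-like top at (322,145), pink at (165,170), blue at (187,208). The small orange one fits: it is not blue or pink, is the smaller orange bottle, and has the ribbed cap. I'll confirm it in a crop and measure.

Run:
```python
from h import *
s=load('side0')
a=s['image'][190:310,250:410]; a=cv2.resize(a,None,fx=5,fy=5,interpolation=cv2.INTER_CUBIC); cv2.imwrite('pics/crop0.png',a)
for n in ['side0','scene0','wrist0']:
    s=load(n); hsv=cv2.cvtColor(s['image'],cv2.COLOR_BGR2HSV); H,S,V=cv2.split(hsv)
    M={'orange':(H>5)&(H<20)&(S>150)&(V>120),'red':((H<5)|(H>174))&(S>150)&(V>120),'blue':(H>100)&(H<125)&(S>130)&(V>60),'grey':(S<40)&(V>70)&(V<150)}
    for k,m in M.items():
        nn,l,st,c=cv2.connectedComponentsWithStats(m.astype(np.uint8))
        for i in range(1,nn):
            if st[i,4]>250 :
                m2=(l==i); P=cloud(s,m2)
                if len(P)<100: continue
                med=np.median(P,0)
                if not(0.2<med[0]<1 and abs(med[1])<.5 and med[2]<0.12): continue
                out=''
                if k in('grey','red'):
                    cs,_=cv2.findContours(m2.astype(np.uint8),0,1); z={'grey':.004,'red':.009}[k]
                    W=np.array([onz(s,*p[0],z)[:2] for p in cs[0]],np.float32); 
                    W=np.array([onz(s,*p[0],z)[:2] for p in max(cs,key=len)],np.float32); r=cv2.minAreaRect(W*1000); out=r
                print(n,k,c[i].round(),st[i,4],'med',med.round(3),'min',P.min(0).round(3),'max',P.max(0).round(3),out)
```

```text
side0 orange [363. 232.] 772 med [ 0.543 -0.201  0.039] min [ 0.505 -0.218 -0.002] max [ 0.635 -0.124  0.059] 
side0 orange [300. 277.] 1748 med [ 0.34  -0.26   0.059] min [ 0.28  -0.283 -0.002] max [ 0.443 -0.122  0.079] 
side0 red [285. 208.] 1048 med [0.432 0.006 0.01 ] min [ 0.362 -0.029 -0.003] max [0.514 0.054 0.017] ((434.83782958984375, 8.376880645751953), (76.31736755371094, 145.8998565673828), 87.56311798095703)
side0 blue [365. 171.] 396 med [ 0.677 -0.015  0.047] min [ 0.648 -0.041 -0.001] max [0.717 0.028 0.07 ] 
side0 grey [291. 166.] 2870 med [0.53  0.162 0.005] min [ 0.433  0.066 -0.006] max [0.64  0.281 0.012] ((533.5562744140625, 170.86737060546875), (201.44154357910156, 204.81040954589844), 0.8343045711517334)
scene0 orange [325. 148.] 561 med [ 0.353 -0.196  0.037] min [ 0.302 -0.212 -0.001] max [ 0.508 -0.011  0.256] 
scene0 orange [271. 191.] 690 med [ 0.572 -0.161  0.038] min [ 0.473 -0.242 -0.002] max [ 0.607 -0.144  0.058] 
scene0 red [357. 211.] 1373 med [0.442 0.012 0.009] min [ 0.354 -0.034 -0.004] max [0.512 0.051 0.014] ((438.80145263671875, 11.552192687
[... 837 characters left out ...]
ed [ 0.7   -0.013  0.043] min [ 0.651 -0.065 -0.002] max [0.754 0.025 0.067] 
wrist0 grey [313. 249.] 20028 med [ 0.56 -0.03  0.  ] min [ 0.301 -0.274 -0.003] max [0.702 0.177 0.326] ((497.7954406738281, -78.20468139648438), (364.8563537597656, 498.41241455078125), 7.534423351287842)
wrist0 grey [443. 190.] 4580 med [ 0.692 -0.014 -0.   ] min [ 0.636 -0.09  -0.003] max [0.773 0.049 0.003] ((702.2105712890625, -22.403839111328125), (130.78712463378906, 139.1968536376953), 82.09716796875)
wrist0 grey [587. 268.] 1507 med [ 0.881 -0.078 -0.   ] min [ 0.613 -0.194 -0.002] max [0.941 0.013 0.309] ((896.1419677734375, -140.71205139160156), (225.0803680419922, 65.15117645263672), 85.98104858398438)
```

View pics/crop0.png

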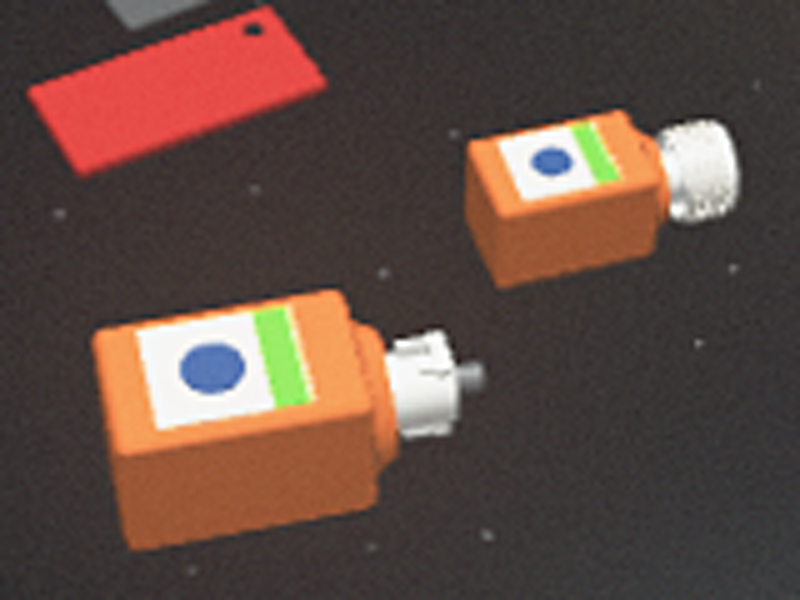

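The crop shows the target at upper right of the crop (side view (370,228)): a round ribbed cap, smaller than the orange decoy at lower left. Now its exact pose.

Run:
```python
from h import *
for n in ['side0','scene0','wrist0']:
    s=load(n); reg=np.zeros((400,640),bool)
    b={'side0':(190,260,330,410),'scene0':(150,225,225,305),'wrist0':(280,380,260,405)}[n]
    reg[b[0]:b[1],b[2]:b[3]]=1
    P=cloud(s,reg); 
    T=P[(P[:,2]>.049)&(P[:,2]<.06)&(P[:,0]>.48)&(P[:,0]<.62)]
    r=cv2.minAreaRect((T[:,:2]*1000).astype(np.float32)); print(n,len(T),r,T.mean(0))
    # label+orange top outline by ray onto z=.054: white cap pixels
    hsv=cv2.cvtColor(s['image'],cv2.COLOR_BGR2HSV)
    Q=P[(P[:,2]>.012)&(P[:,0]>.46)&(P[:,0]<.70)&(P[:,1]<-.09)]
    c=T[:,:2].mean(0); 
    u,sv,vt=np.linalg.svd(T[:,:2]-c,full_matrices=False); d=vt[0]*np.sign(vt[0][0]); 
    t=(Q[:,:2]-c)@d; w=(Q[:,:2]-c)@np.array([-d[1],d[0]])
    print('dir',d,np.degrees(np.arctan2(d[1],d[0])),'along',np.percentile(t,[0,1,2,98,99,100]).round(4),'lat',np.percentile(w,[1,99]).round(4))
    k=t>.055; print('captop ~',len(Q[k]),np.median(w[k]),Q[k][:,2].max(), 'tip',(c+d*np.percentile(t,99)).round(4))
```

```text
side0 590 ((565.771484375, -184.9888916015625), (57.94094467163086, 113.98831176757812), 76.01731872558594) [ 0.55260316 -0.1837448   0.05468602]
dir [ 0.97259449 -0.23250796] -13.444770775584763 along [-0.0441 -0.0433 -0.043   0.0814  0.0839  0.0861] lat [-0.0256  0.0282]
captop ~ 232 -0.009455425574841735 0.051871162693517214 tip [ 0.6342 -0.2033]
scene0 560 ((566.8485107421875, -184.25209045410156), (56.81869125366211, 107.66209411621094), 75.77790832519531) [ 0.560797   -0.17910889  0.05446091]
dir [ 0.96543531 -0.26064278] -15.108205762194489 along [-0.0469 -0.0443 -0.0433  0.0815  0.0819  0.0833] lat [-0.0273  0.0249]
captop ~ 250 0.011063495119917891 0.05364292158925976 tip [ 0.6398 -0.2004]
wrist0 2988 ((566.8115844726562, -184.4318389892578), (54.337547302246094, 110.0562515258789), 77.34232330322266) [ 0.55409116 -0.17764188  0.05377938]
dir [ 0.99082926 -0.13511984] -7.765549592901374 along [-0.0432 -0.0408 -0.0393  0.0833  0.0856  0.0889] lat [-0.0286  0.026 ]
captop ~ 1073 0.00033866053827652303 0.05127097777965778 tip [ 0.6389 -0.1892]
```

Run:
```python
from h import *
a=np.radians(-13.7); d=np.array([np.cos(a),np.sin(a)]); n_=np.array([-d[1],d[0]]); c=np.array([.5665,-.1845])
for n in ['side0','scene0','wrist0']:
    s=load(n); reg=np.zeros((400,640),bool)
    b={'side0':(190,260,330,410),'scene0':(150,225,225,305),'wrist0':(280,380,260,405)}[n]
    reg[b[0]:b[1],b[2]:b[3]]=1
    P=cloud(s,reg); P=P[(P[:,2]>.012)&(P[:,0]>.46)&(P[:,0]<.70)&(P[:,1]<-.09)]
    t=(P[:,:2]-c)@d; w=(P[:,:2]-c)@n_
    print(n,'t',np.percentile(t,[1,3,97,99]).round(4))
    k=P[:,2]>.049; kk=k&(t<.01)&(t>-.055); print(' top body w',np.percentile(w[kk],[1,50,99]).round(4), 'cap w', np.percentile(w[t>.035],[1,50,99]).round(4),'base t at w', [np.percentile(t[kk&(abs(w-q)<.008)],2).round(4) for q in(-.018,0,.018)])
```

```text
side0 t [-0.057  -0.0565  0.0658  0.0703]
 top body w [-0.0275 -0.0033  0.0267] cap w [-0.0239 -0.0114  0.019 ] base t at w [np.float64(-0.0537), np.float64(-0.0533), np.float64(-0.0544)]
scene0 t [-0.0506 -0.0482  0.0741  0.0749]
 top body w [-0.0255  0.0051  0.0283] cap w [-0.0168  0.0124  0.0245] base t at w [np.float64(-0.051), np.float64(-0.0503), np.float64(-0.0506)]
wrist0 t [-0.0539 -0.0524  0.0679  0.0715]
 top body w [-0.0257  0.0034  0.0263] cap w [-0.0213  0.0109  0.0227] base t at w [np.float64(-0.0532), np.float64(-0.0532), np.float64(-0.0528)]
```

```bash
cat >> h.py <<'E'
from scipy.spatial.transform import Rotation as Ro
def rot(o): q=o['tcp_rot']; return Ro.from_quat([q[1],q[2],q[3],q[0]]).as_matrix()
def go(tx,ty,tz,yaw=None):
    o=arm.get_obs(); R=rot(o); d=R.T@(np.array([tx,ty,tz])-o['ee_pos'])*1000
    y=np.degrees(np.arctan2(R[1,0],R[0,0]))
    print('t',round(o['time_s'],2),'pos',o['ee_pos'].round(4),'yaw',y.round(2),'tilt',np.degrees(np.arccos(-R[2,2])).round(2),'gap',round(o['finger_gap'],3),'F',o['wrist_force'].round(1),'tau',o['torque'].round(2))
    print('delta tool mm',d.round(1), 'roll', None if yaw is None else np.radians((y-yaw+180)%360-180).round(3),'j',o['joint_positions'].round(2))
E
python3 -c "
from h import *
s=load('scene0')
for p in [(207,219),(195,212)]: print(onz(s,*p,.03))"
```

```text
[ 0.73196217 -0.19952942  0.03      ]
[ 0.73997092 -0.23850824  0.03      ]
```

Request:
step_arm --series '[{"roll": 0.185},{"roll": 0.185},{"roll": 0.185},{"roll": 0.185},{"roll": 0.185},{"roll": 0.185},{"roll": 0.185},{"roll": 0.185},{"roll": 0.185},{"roll": 0.145}]'

```text
invalid input
```

```bash
python3 -c "
from h import *
go(.6428,-.2031,.30,-103.7)"
```

```text
t 0.15 pos [0.5499 0.     0.4043] yaw -0.0 tilt 0.05 gap 1.004 F [-1.1  0.5  0.4] tau [ 0.02 -0.   -0.01]
delta tool mm [ 93.  203.1 104.2] roll 1.81 j [-0.08  0.35  1.65  0.    1.14 -0.08]
```

Request:
step_arm --series '[{"x": 0,"y": 0,"z": 0,"roll": 0.185,"claw": 85},{"x": 0,"y": 0,"z": 0,"roll": 0.185,"claw": 85},{"x": 0,"y": 0,"z": 0,"roll": 0.185,"claw": 85},{"x": 0,"y": 0,"z": 0,"roll": 0.185,"claw": 85},{"x": 0,"y": 0,"z": 0,"roll": 0.185,"claw": 85},{"x": 0,"y": 0,"z": 0,"roll": 0.185,"claw": 85},{"x": 0,"y": 0,"z": 0,"roll": 0.185,"claw": 85},{"x": 0,"y": 0,"z": 0,"roll": 0.185,"claw": 85},{"x": 0,"y": 0,"z": 0,"roll": 0.185,"claw": 85},{"x": 0,"y": 0,"z": 0,"roll": 0.145,"claw": 85}]'

```text
time_s: 1.4
ee_pos: [0.5494, 0.0001, 0.4018]
tcp_rot: [-0.002, -0.605, 0.796, 0.002]
wrist_force: [-0.0, 0.5, -0.4]
finger_gap: 0.996
```

```bash
python3 -c "
from h import *
go(.6428,-.2031,.30,-103.7)"
```

```text
t 1.4 pos [5.494e-01 1.000e-04 4.018e-01] yaw -105.52 tilt 0.36 gap 0.996 F [-0.   0.5 -0.4] tau [ 0.02 -0.    0.04]
delta tool mm [ 170.7 -145.   101.1] roll -0.032 j [-0.08  0.35  1.66  0.    1.14  1.76]
```

Request:
step_arm --series '[{"x": 42,"y": -36,"z": 0,"roll": -0.03,"claw": 85},{"x": 42,"y": -36,"z": 20,"roll": 0,"claw": 85},{"x": 42,"y": -36,"z": 30,"roll": 0,"claw": 85},{"x": 42,"y": -36,"z": 40,"roll": 0,"claw": 85},{"x": 0,"y": 0,"z": 0,"roll": 0,"claw": 85}]'

```text
time_s: 2.02
ee_pos: [0.6463, -0.1975, 0.312]
tcp_rot: [-0.002, -0.617, 0.787, 0.003]
wrist_force: [-0.8, 1.0, 0.5]
finger_gap: 0.997
```

```bash
python3 -c "
from h import *
go(.6428,-.2031,.28,-103.7); snap('wrist','w1')"
```

```text
t 2.02 pos [ 0.6463 -0.1975  0.312 ] yaw -103.82 tilt 0.38 gap 0.997 F [-0.8  1.   0.5] tau [0.02 0.06 0.03]
delta tool mm [ 6.3  1.9 32.1] roll -0.002 j [-0.37  0.67  1.37 -0.    1.1   1.45]
```

View pics/w1.png

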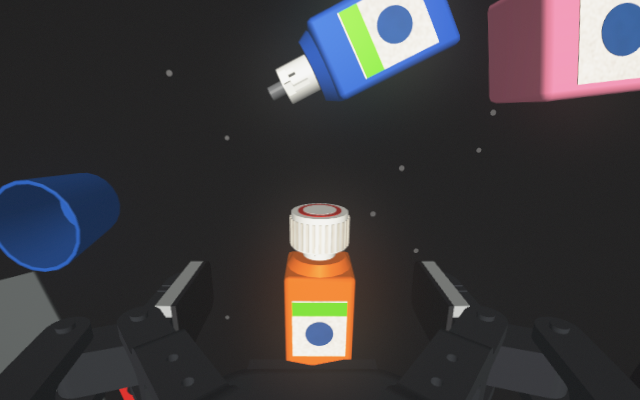

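The bottle lies centred between the fingers at x≈320; the cap's white top rim is at row ≈206. I'll check the cap tip from this view.

Run:
```python
from h import *
s=load('w1'); a=np.radians(-13.7); d=np.array([np.cos(a),np.sin(a)]); c=np.array([.5665,-.1845])
n=np.array([-d[1],d[0]])
for u,v,z in [(320,220,.050),(320,205,.006),(289,212,.027),(349,212,.027),(287,278,.054),(351,278,.054)]:
    p=onz(s,u,v,z); print(u,v,p.round(4),'t',((p[:2]-c)@d).round(4),'w',((p[:2]-c)@n).round(4), 'depthpt',dep(s,u,v).round(4))
```

```text
320 220 [ 0.6374 -0.2028  0.05  ] t 0.0732 w -0.001 depthpt [ 0.6366 -0.2027  0.0477]
320 205 [ 0.636  -0.2036  0.006 ] t 0.072 w -0.0021 depthpt [ 0.6385 -0.204   0.0152]
289 212 [ 0.6421 -0.1797  0.027 ] t 0.0723 w 0.0226 depthpt [ 6.347e-01 -1.759e-01  3.000e-04]
349 212 [ 0.6309 -0.2251  0.027 ] t 0.0722 w -0.0242 depthpt [ 6.224e-01 -2.262e-01  4.000e-04]
287 278 [ 0.6006 -0.1689  0.054 ] t 0.0294 w 0.0233 depthpt [ 0.5999 -0.1686  0.0526]
351 278 [ 0.5892 -0.2149  0.054 ] t 0.0293 w -0.0241 depthpt [ 0.5884 -0.2149  0.0525]
```

Request:
step_arm --series '[{"x": 6,"y": 2,"z": 30,"roll": 0,"claw": 85},{"x": 0,"y": 0,"z": 40,"roll": 0,"claw": 85},{"x": 0,"y": 0,"z": 30,"roll": 0,"claw": 85},{"x": 0,"y": 0,"z": 20,"roll": 0,"claw": 85},{"x": 0,"y": 0,"z": 0,"roll": 0,"claw": 85}]'

```text
time_s: 2.7
ee_pos: [0.6437, -0.1968, 0.1982]
tcp_rot: [0.001, -0.619, 0.785, -0.002]
wrist_force: [0.2, -0.2, 0.4]
finger_gap: 0.994
```

```bash
python3 -c "
from h import *
go(.6426,-.2037,.178,-103.7); R=rot(arm.get_obs()); print((arm.get_obs()['ee_pos']+R[:,2]*.15).round(4))"
```

```text
t 2.7 pos [ 0.6437 -0.1968  0.1982] yaw -103.52 tilt 0.26 gap 0.994 F [ 0.2 -0.2  0.4] tau [ 0.04  0.01 -0.  ]
delta tool mm [ 7.  -0.4 20.2] roll 0.003 j [-0.37  0.81  1.43  0.    0.89  1.44]
[ 0.6443 -0.197   0.0482]
```

Request:
step_arm --series '[{"x": 7,"y": 0,"z": 0,"roll": 0,"claw": 85},{"x": 0,"y": 0,"z": 16,"roll": 0,"claw": 85},{"x": 0,"y": 0,"z": 0,"roll": 0,"claw": 85}]'

```text
time_s: 3.08
ee_pos: [0.6428, -0.2041, 0.1845]
tcp_rot: [0.002, -0.619, 0.785, -0.004]
wrist_force: [-1.0, 0.4, 0.3]
finger_gap: 0.997
```

```bash
python3 -c "
from h import *
go(.6426,-.2037,.178,-103.7); R=rot(arm.get_obs()); print((arm.get_obs()['ee_pos']+R[:,2]*.15).round(4))"
```

```text
t 3.08 pos [ 0.6428 -0.2041  0.1845] yaw -103.5 tilt 0.52 gap 0.997 F [-1.   0.4  0.3] tau [0.04 0.   0.04]
delta tool mm [-0.4  0.4  6.5] roll 0.003 j [-0.38  0.83  1.43  0.    0.87  1.43]
[ 0.6441 -0.2046  0.0345]
```

Request:
step_arm --series '[{"x": 0,"y": 3,"z": 5,"roll": 0,"claw": 85},{"x": 0,"y": 0,"z": 0,"roll": 0,"claw": 85}]'

```text
time_s: 3.32
ee_pos: [0.6399, -0.2035, 0.1794]
tcp_rot: [0.002, -0.619, 0.785, -0.004]
wrist_force: [-0.4, -0.4, -0.1]
finger_gap: 0.995
```

```bash
python3 -c "
from h import *
go(.6426,-.2037,.178,-103.7); R=rot(arm.get_obs()); print((arm.get_obs()['ee_pos']+R[:,2]*.15).round(4))
snap('side','s1');s=snap('wrist','w2')
im=load('s1')['image'][130:300,280:460]; cv2.imwrite('pics/s1c.png',cv2.resize(im,None,fx=4,fy=3.5))"
```

```text
t 3.33 pos [ 0.6399 -0.2035  0.1794] yaw -103.51 tilt 0.54 gap 0.995 F [-0.4 -0.4 -0.1] tau [ 0.02  0.01 -0.01]
delta tool mm [-0.4 -2.7  1.4] roll 0.003 j [-0.38  0.84  1.44  0.    0.86  1.43]
[ 0.6412 -0.204   0.0294]
```

View pics/s1c.png

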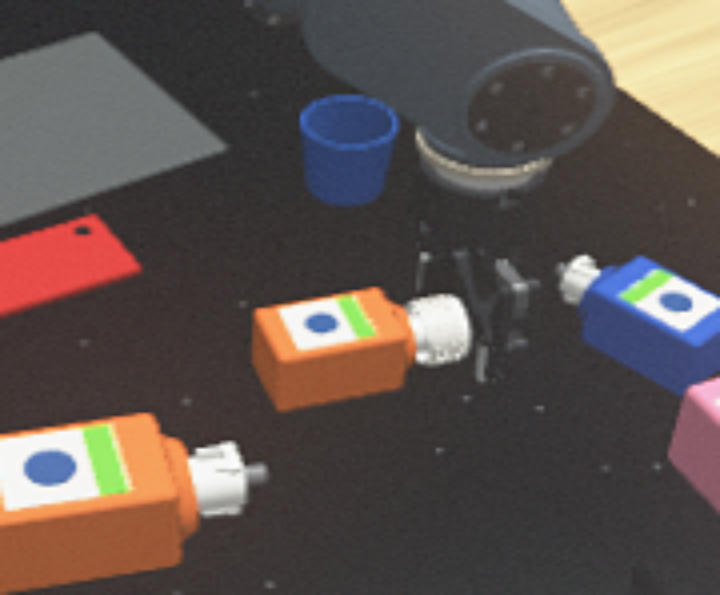

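View pics/w2.png

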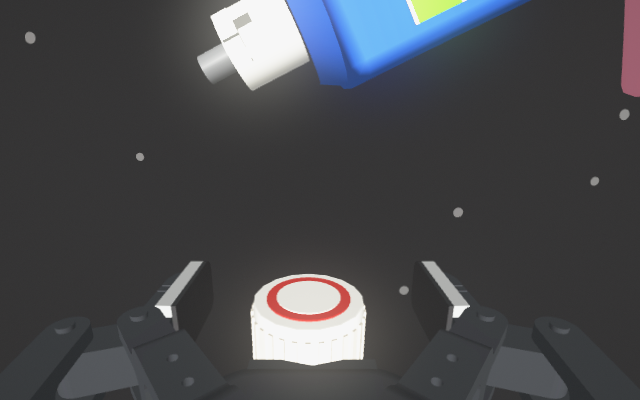

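The cap (top ring at (308,298) in the wrist view) sits between the pads with slight overlap. I close on the tip of the cap so that the bottle can pivot, and lift.

Request:
step_arm --series '[{"x": 0,"y": 0,"z": 0,"roll": 0,"claw": 43},{"x": 0,"y": 0,"z": 0,"roll": 0,"claw": 43},{"x": 0,"y": 0,"z": 0,"roll": 0,"claw": 43},{"x": 0,"y": 0,"z": 0,"roll": 0,"claw": 43},{"x": 0,"y": 0,"z": 0,"roll": 0,"claw": 43}]'

```text
time_s: 4.05
ee_pos: [0.6404, -0.2036, 0.1807]
tcp_rot: [0.003, -0.619, 0.785, -0.005]
wrist_force: [-0.5, 0.2, 0.5]
finger_gap: 0.511
```

Request:
step_arm --series '[{"x": 0,"y": 0,"z": -10,"roll": 0,"claw": 43},{"x": 0,"y": 0,"z": -10,"roll": 0,"claw": 43},{"x": 0,"y": 0,"z": -10,"roll": 0,"claw": 43},{"x": 0,"y": 0,"z": 0,"roll": 0,"claw": 43}]'

```text
time_s: 4.55
ee_pos: [0.64, -0.2034, 0.2127]
tcp_rot: [0.003, -0.619, 0.785, -0.005]
wrist_force: [1.8, -0.5, -1.4]
finger_gap: 0.512
```

```bash
python3 -c "
from h import *
go(.6426,-.2037,.178,-103.7)
snap('side','s2')
im=load('s2')['image'][130:300,280:460]; cv2.imwrite('pics/s2c.png',cv2.resize(im,None,fx=4,fy=3.5))"
```

```text
t 4.55 pos [ 0.64   -0.2034  0.2127] yaw -103.5 tilt 0.63 gap 0.512 F [ 1.8 -0.5 -1.4] tau [-0.06 -0.28 -0.03]
delta tool mm [-0.4 -2.2 34.7] roll 0.003 j [-0.38  0.79  1.43  0.    0.91  1.43]
```

View pics/s2c.png

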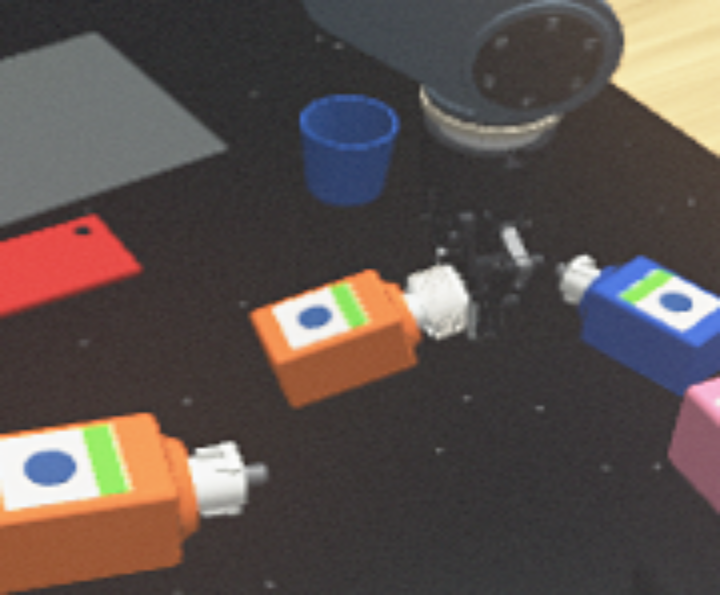

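The bottle pivots: its base stays on the counter while the cap end rises. I keep lifting.

Request:
step_arm --series '[{"x": 0,"y": 0,"z": -15,"roll": 0,"claw": 43},{"x": 0,"y": 0,"z": -15,"roll": 0,"claw": 43},{"x": 0,"y": 0,"z": -15,"roll": 0,"claw": 43},{"x": 0,"y": 0,"z": -15,"roll": 0,"claw": 43},{"x": 0,"y": 0,"z": 0,"roll": 0,"claw": 43}]'

```text
time_s: 5.22
ee_pos: [0.6394, -0.2032, 0.2773]
tcp_rot: [0.003, -0.619, 0.785, -0.005]
wrist_force: [0.6, -0.2, 1.7]
finger_gap: 0.515
```

```bash
python3 -c "
from h import *
go(.6426,-.2037,.178,-103.7)
snap('side','s3')
im=load('s3')['image'][130:300,280:460]; cv2.imwrite('pics/s3c.png',cv2.resize(im,None,fx=4,fy=3.5))"
```

```text
t 5.22 pos [ 0.6394 -0.2032  0.2773] yaw -103.5 tilt 0.68 gap 0.515 F [ 0.6 -0.2  1.7] tau [-0.03 -0.1  -0.02]
delta tool mm [-0.4 -2.1 99.3] roll 0.003 j [-0.38  0.7   1.41  0.    1.01  1.43]
```

View pics/s3c.png

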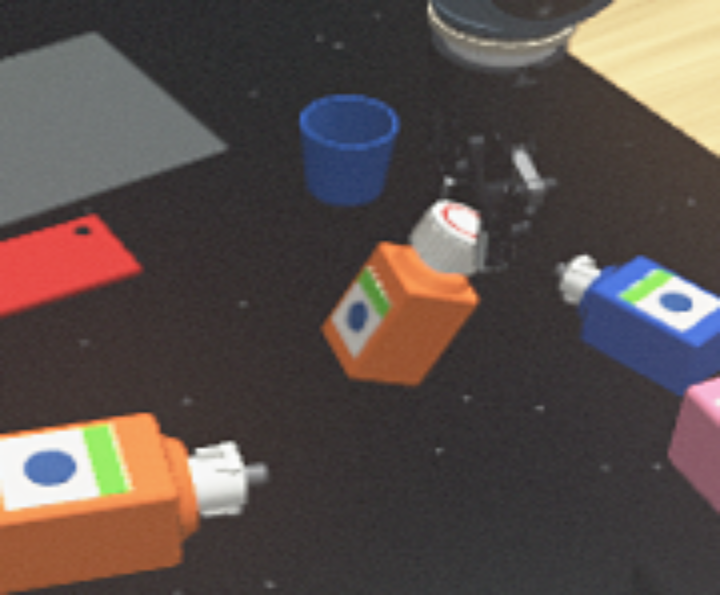

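It is now about 60° up. Continuing.

Request:
step_arm --series '[{"x": 0,"y": 0,"z": -12,"roll": 0,"claw": 43},{"x": 0,"y": 0,"z": -12,"roll": 0,"claw": 43},{"x": 0,"y": 0,"z": -20,"roll": 0,"claw": 43},{"x": 0,"y": 0,"z": -20,"roll": 0,"claw": 43},{"x": 0,"y": 0,"z": -20,"roll": 0,"claw": 43},{"x": 0,"y": 0,"z": 0,"roll": 0,"claw": 43},{"x": 0,"y": 0,"z": 0,"roll": 0,"claw": 43}]'

```text
time_s: 6.15
ee_pos: [0.6379, -0.2026, 0.3655]
tcp_rot: [0.002, -0.619, 0.785, -0.004]
wrist_force: [-0.1, 0.5, -4.3]
finger_gap: 0.512
```

```bash
python3 -c "
from h import *
go(.6426,-.2037,.178,-103.7)
snap('side','s4');snap('scene','c4')
im=np.hstack([load('s4')['image'][80:280,300:500],load('c4')['image'][100:300,150:350]]); cv2.imwrite('pics/s4c.png',cv2.resize(im,None,fx=2,fy=2))"
```

```text
t 6.15 pos [ 0.6379 -0.2026  0.3655] yaw -103.5 tilt 0.48 gap 0.512 F [-0.1  0.5 -4.3] tau [-0.01  0.01  0.  ]
delta tool mm [ -0.3  -3.3 187.5] roll 0.003 j [-0.38  0.6   1.35  0.    1.18  1.43]
```

View pics/s4c.png

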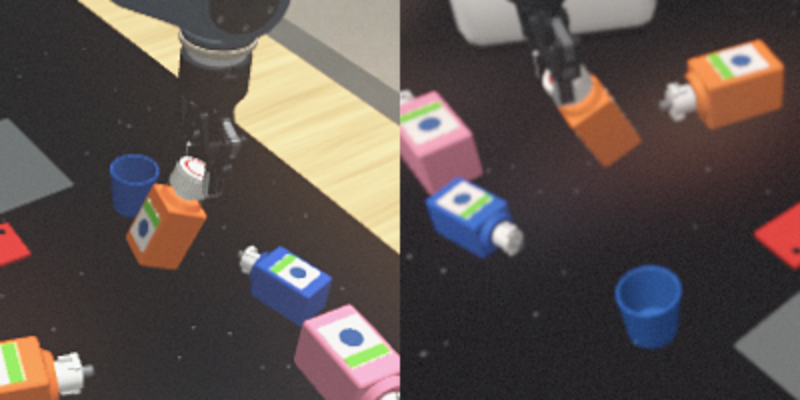

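The bottle hangs clear of the counter, with about 25° of tilt left (base toward the robot). I carry it over the mat, then roll it upright about its base edge.

```bash
python3 -c "
from h import *
go(.588,.158,.365,-103.7)"
```

```text
t 6.25 pos [ 0.638  -0.2027  0.3653] yaw -103.5 tilt 0.48 gap 0.511 F [-0.5  0.3 -3.3] tau [-0.1  -0.18 -0.  ]
delta tool mm [-339.   132.8   -1.2] roll 0.003 j [-0.38  0.6   1.35  0.    1.18  1.43]
```

Request:
step_arm --series '[{"x": -10,"y": 6,"z": -6,"roll": 0,"claw": 43},{"x": -22,"y": 12,"z": -6,"roll": 0,"claw": 43},{"x": -34,"y": 14,"z": 0,"roll": 0,"claw": 43},{"x": -40,"y": 16,"z": 0,"roll": 0,"claw": 43},{"x": -40,"y": 16,"z": 0,"roll": 0,"claw": 43},{"x": -40,"y": 16,"z": 0,"roll": 0,"claw": 43},{"x": -40,"y": 16,"z": 0,"roll": 0,"claw": 43},{"x": -34,"y": 12,"z": 0,"roll": 0,"claw": 43},{"x": -22,"y": 8,"z": 0,"roll": 0,"claw": 43},{"x": -10,"y": 4,"z": 0,"roll": 0,"claw": 43}]'

```text
time_s: 7.5
ee_pos: [0.58, 0.1305, 0.3789]
tcp_rot: [0.002, -0.621, 0.784, -0.002]
wrist_force: [-0.6, -0.3, -3.8]
finger_gap: 0.511
```

```bash
python3 -c "
from h import *
go(.588,.158,.365,-103.7)"
```

```text
t 7.5 pos [0.58   0.1305 0.3789] yaw -103.24 tilt 0.37 gap 0.511 F [-0.6 -0.3 -3.8] tau [-0.1  -0.13 -0.01]
delta tool mm [-28.6  -1.4  13.9] roll 0.008 j [ 0.14  0.46  1.56 -0.    1.12  1.95]
```

Request:
step_arm --series '[{"x": -15,"y": 0,"z": 10,"roll": 0,"claw": 43},{"x": -12,"y": 0,"z": 15,"roll": 0,"claw": 43},{"x": 0,"y": 0,"z": 15,"roll": 0,"claw": 43},{"x": 0,"y": 0,"z": 0,"roll": 0,"claw": 43}]'

```text
time_s: 8.0
ee_pos: [0.5861, 0.1583, 0.3351]
tcp_rot: [0.002, -0.621, 0.784, -0.002]
wrist_force: [0.1, 0.2, -4.3]
finger_gap: 0.512
```

```bash
python3 -c "
from h import *
go(.588,.158,.29,-103.7)
snap('side','s5');snap('scene','c5')
im=np.hstack([load('s5')['image'][30:230,200:400],load('c5')['image'][140:340,250:450]]); cv2.imwrite('pics/s5c.png',cv2.resize(im,None,fx=2,fy=2))"
```

```text
t 8.0 pos [0.5861 0.1583 0.3351] yaw -103.24 tilt 0.27 gap 0.512 F [ 0.1  0.2 -4.3] tau [-0.04 -0.05  0.02]
delta tool mm [-0.1 -1.7 45.1] roll 0.008 j [ 0.19  0.53  1.56 -0.    1.05  1.99]
```

View pics/s5c.png

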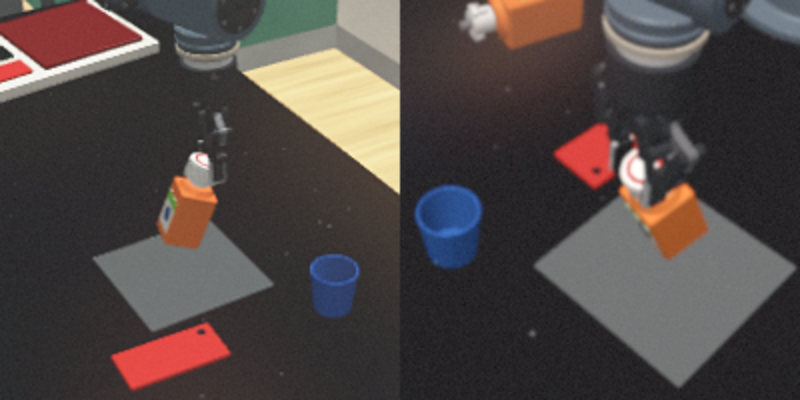

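Request:
step_arm --series '[{"x": 0,"y": 0,"z": 15,"roll": 0,"claw": 43},{"x": 0,"y": 0,"z": 15,"roll": 0,"claw": 43},{"x": 0,"y": 0,"z": 5,"roll": 0,"claw": 43},{"x": 0,"y": 0,"z": 0,"roll": 0,"claw": 43}]'

```text
time_s: 8.6
ee_pos: [0.5869, 0.1574, 0.2996]
tcp_rot: [0.003, -0.62, 0.784, -0.003]
wrist_force: [-0.4, 0.4, -3.7]
finger_gap: 0.512
```

Request:
step_arm --series '[{"x": 0,"y": 0,"z": 5,"roll": 0,"claw": 43},{"x": 0,"y": 0,"z": 0,"roll": 0,"claw": 43}]'

```text
time_s: 8.85
ee_pos: [0.5871, 0.1575, 0.2947]
tcp_rot: [0.003, -0.62, 0.784, -0.003]
wrist_force: [-0.6, 0.1, -2.5]
finger_gap: 0.509
```

Request:
step_arm --series '[{"x": 0,"y": 0,"z": 3,"roll": 0,"claw": 43},{"x": 0,"y": 0,"z": 0,"roll": 0,"claw": 43}]'

```text
time_s: 9.1
ee_pos: [0.5872, 0.1575, 0.2918]
tcp_rot: [0.003, -0.62, 0.784, -0.003]
wrist_force: [0.2, 0.1, -4.6]
finger_gap: 0.504
```

```bash
python3 -c "
from h import *
go(.588,.158,.29,-103.7)
snap('side','s6');snap('scene','c6')
im=np.hstack([load('s6')['image'][60:200,230:370],load('c6')['image'][170:310,290:430]]); cv2.imwrite('pics/s6c.png',cv2.resize(im,None,fx=2.8,fy=2.8))"
```

```text
t 9.1 pos [0.5872 0.1575 0.2918] yaw -103.32 tilt 0.52 gap 0.504 F [ 0.2  0.1 -4.6] tau [-0.07 -0.09  0.01]
delta tool mm [-0.7 -0.6  1.8] roll 0.007 j [ 0.19  0.58  1.59 -0.    0.96  1.99]
```

View pics/s6c.png

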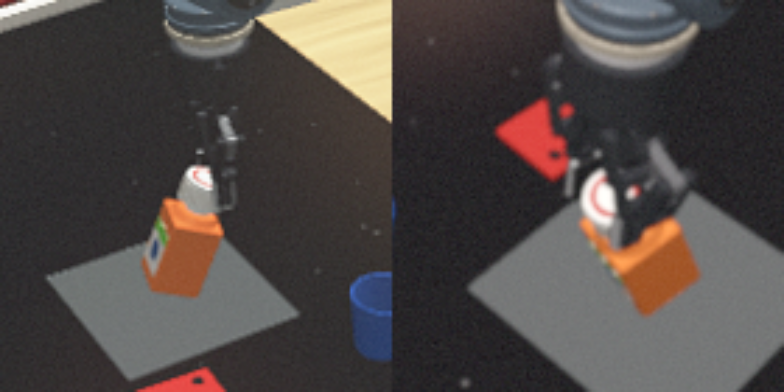

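Request:
step_arm --series '[{"x": 0,"y": 0,"z": 4,"roll": 0,"claw": 43},{"x": 0,"y": 0,"z": 0,"roll": 0,"claw": 43}]'

```text
time_s: 9.45
ee_pos: [0.5873, 0.1575, 0.2879]
tcp_rot: [0.004, -0.62, 0.784, -0.003]
wrist_force: [-0.4, 0.3, -4.0]
finger_gap: 0.51
```

Request:
step_arm --series '[{"x": 0,"y": 0,"z": 4,"roll": 0,"claw": 43},{"x": 0,"y": 0,"z": 0,"roll": 0,"claw": 43}]'

```text
time_s: 9.7
ee_pos: [0.5876, 0.1576, 0.284]
tcp_rot: [0.004, -0.62, 0.784, -0.003]
wrist_force: [-0.1, -0.2, -1.8]
finger_gap: 0.513
```

```bash
python3 -c "
from h import *
go(.588,.158,.29,-103.7)
snap('side','s7');snap('wrist','w7')
im=np.hstack([load('s7')['image'][60:200,230:370],load('w7')['image'][200:400,200:400][::1]][:1]); cv2.imwrite('pics/s7c.png',cv2.resize(im,None,fx=3,fy=3))"
```

```text
t 9.7 pos [0.5876 0.1576 0.284 ] yaw -103.32 tilt 0.6 gap 0.513 F [-0.1 -0.2 -1.8] tau [ 0.01 -0.08 -0.02]
delta tool mm [-0.5 -0.4 -6. ] roll 0.007 j [ 0.19  0.59  1.6  -0.    0.94  1.99]
```

View pics/s7c.png

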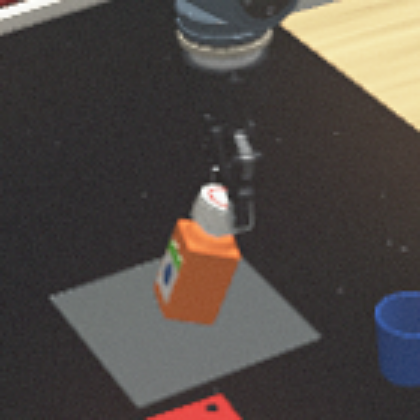

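View pics/w7.png

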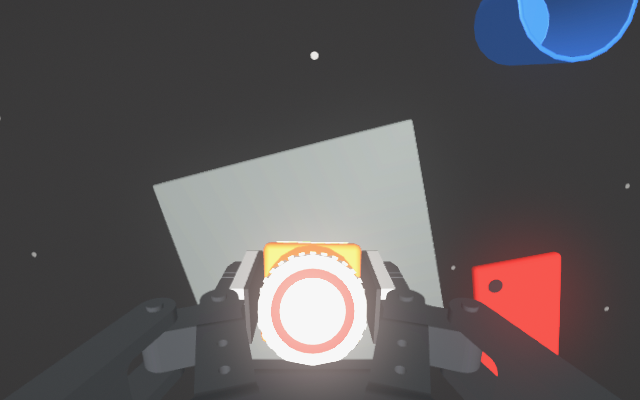

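The wrist view shows the cap (ring at (312,310)) between the pads; the force suggests the base edge has touched the mat. Now I press slightly and draw the grip back toward the robot.

Request:
step_arm --series '[{"x": 0,"y": 0,"z": 3,"roll": 0,"claw": 43},{"x": 0,"y": 4,"z": 1,"roll": 0,"claw": 43},{"x": 0,"y": 5,"z": 0,"roll": 0,"claw": 43},{"x": 0,"y": 5,"z": 0,"roll": 0,"claw": 43},{"x": 0,"y": 0,"z": 0,"roll": 0,"claw": 43}]'

```text
time_s: 10.42
ee_pos: [0.5749, 0.161, 0.2831]
tcp_rot: [0.008, -0.62, 0.784, -0.005]
wrist_force: [0.1, 0.6, 1.2]
finger_gap: 0.51
```

```bash
python3 -c "
from h import *
go(.588,.158,.29,-103.7)
snap('side','s8')
cv2.imwrite('pics/s8c.png',cv2.resize(load('s8')['image'][60:200,230:370],None,fx=3,fy=3))"
```

```text
t 10.43 pos [0.5749 0.161  0.2831] yaw -103.32 tilt 1.08 gap 0.51 F [0.1 0.6 1.2] tau [-0.11 -0.09  0.01]
delta tool mm [ -0.1 -13.6  -6.6] roll 0.007 j [ 0.2   0.58  1.63 -0.    0.92  2.  ]
```

View pics/s8c.png

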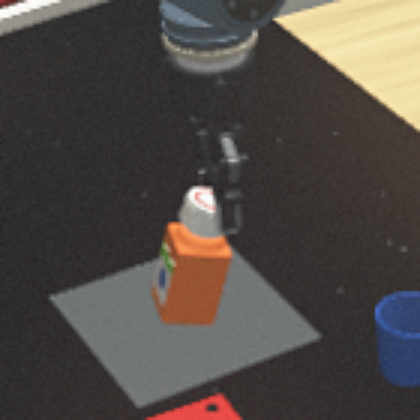

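Request:
step_arm --series '[{"x": 0,"y": 5,"z": 0,"roll": 0,"claw": 43},{"x": 0,"y": 5,"z": 0,"roll": 0,"claw": 43},{"x": 0,"y": 5,"z": 0,"roll": 0,"claw": 43},{"x": 0,"y": 4,"z": 0,"roll": 0,"claw": 43},{"x": 0,"y": 0,"z": 0,"roll": 0,"claw": 43}]'

```text
time_s: 11.1
ee_pos: [0.5552, 0.1657, 0.2824]
tcp_rot: [0.008, -0.62, 0.784, -0.005]
wrist_force: [0.5, 0.1, 0.7]
finger_gap: 0.509
```

```bash
python3 -c "
from h import *
go(.588,.158,.29,-103.7)
snap('side','s9');snap('scene','c9')
im=np.hstack([load('s9')['image'][60:200,230:370],load('c9')['image'][170:310,290:430]]); cv2.imwrite('pics/s9c.png',cv2.resize(im,None,fx=2.8,fy=2.8))"
```

```text
t 11.1 pos [0.5552 0.1657 0.2824] yaw -103.32 tilt 1.07 gap 0.509 F [0.5 0.1 0.7] tau [-0.01 -0.16  0.04]
delta tool mm [ -0.1 -33.8  -7. ] roll 0.007 j [ 0.21  0.55  1.68 -0.    0.89  2.02]
```

View pics/s9c.png

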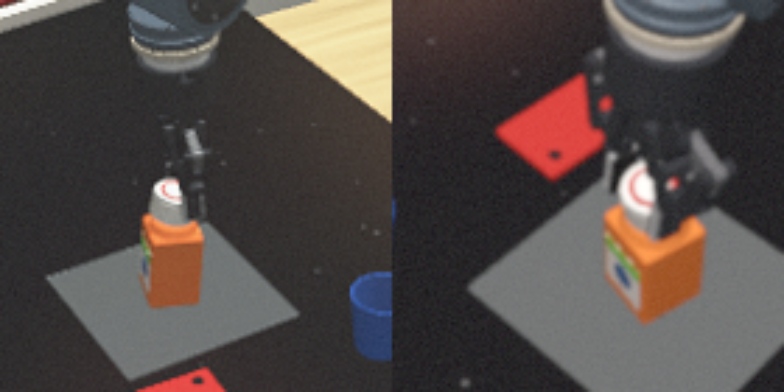

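It looks upright, with its base flat. Release and check.

Request:
step_arm --series '[{"x": 0,"y": 0,"z": 0,"roll": 0,"claw": 50},{"x": 0,"y": 0,"z": 0,"roll": 0,"claw": 60},{"x": 0,"y": 0,"z": 0,"roll": 0,"claw": 85},{"x": 0,"y": 0,"z": 0,"roll": 0,"claw": 85}]'

```text
time_s: 11.7
ee_pos: [0.5554, 0.1654, 0.2818]
tcp_rot: [0.007, -0.62, 0.784, -0.005]
wrist_force: [0.0, 0.2, 0.5]
finger_gap: 0.993
```

Request:
step_arm --series '[{"x": 0,"y": 0,"z": -20,"roll": 0,"claw": 85},{"x": 0,"y": 0,"z": -40,"roll": 0,"claw": 85},{"x": 0,"y": 0,"z": -40,"roll": 0,"claw": 85},{"x": 0,"y": 0,"z": 0,"roll": 0,"claw": 85}]'

```text
time_s: 12.2
ee_pos: [0.5536, 0.1653, 0.3841]
tcp_rot: [0.006, -0.62, 0.785, -0.004]
wrist_force: [-0.4, 0.0, -1.0]
finger_gap: 0.997
```

```bash
python3 -c "
from h import *
go(.588,.158,.29,-103.7)
snap('side','s10');snap('scene','c10');snap('wrist','w10')
im=np.hstack([load('s10')['image'][60:200,230:370],load('c10')['image'][170:310,290:430]]); cv2.imwrite('pics/s10c.png',cv2.resize(im,None,fx=2.8,fy=2.8))"
```

```text
t 12.2 pos [0.5536 0.1653 0.3841] yaw -103.36 tilt 0.88 gap 0.997 F [-0.4  0.  -1. ] tau [0.01 0.01 0.01]
delta tool mm [ -0.5 -33.7  94.6] roll 0.006 j [ 0.21  0.42  1.6  -0.    1.1   2.02]
```

View pics/s10c.png

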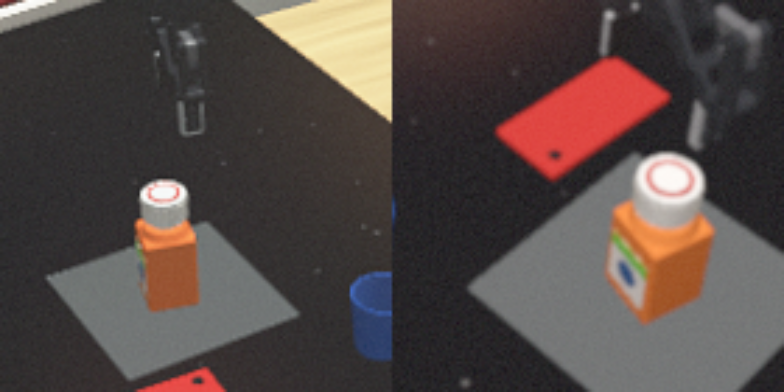

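View pics/w10.png

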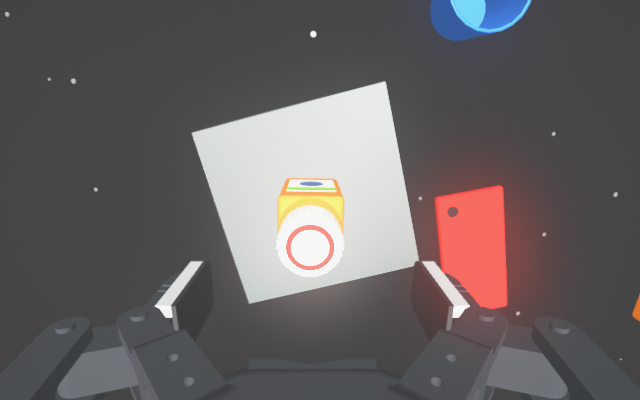

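The bottle stands upright on the mat; the cap ring is at (310,248) in the wrist view. Measure the cap centre and uprightness.

Run:
```python
from h import *
for n,b in [('s10',(110,160,270,300)),('c10',(218,262,370,405)),('w10',(200,280,270,350))]:
    s=load(n); hsv=cv2.cvtColor(s['image'],cv2.COLOR_BGR2HSV); H,S,V=cv2.split(hsv)
    m=(((H<8)|(H>170))&(S>50)).astype(np.uint8); mm=np.zeros_like(m); mm[b[0]:b[1],b[2]:b[3]]=m[b[0]:b[1],b[2]:b[3]]
    mm=mm*(S<200) if n!='w10' else mm
    cs,_=cv2.findContours(mm,0,1); k=max(cs,key=cv2.contourArea); e=cv2.fitEllipse(k)
    print(n,len(k),np.round(e[0],1),np.round(e[1],1),'at z .132',onz(s,*e[0],.132).round(4),'dep',dep(s,*e[0]).round(4))
    reg=np.zeros((400,640),bool); reg[b[0]-30:b[1]+60,b[2]-30:b[3]+30]=1
    P=cloud(s,reg); T=P[(P[:,2]>.126)&(P[:,2]<.14)&(abs(P[:,0]-.535)<.06)&(abs(P[:,1]-.171)<.06)]
    c,*_=np.linalg.lstsq(np.c_[T[:,:2],np.ones(len(T))],T[:,2],rcond=None); print(' top pts',len(T),T.mean(0).round(4),'slope deg',np.degrees(c[:2]).round(1))
```

```text
s10 39 [288.  128.2] [ 6.2 10.5] at z .132 [0.5351 0.1732 0.132 ] dep [0.5337 0.17   0.1343]
 top pts 130 [0.5316 0.1673 0.1313] slope deg [0.4 2.3]
c10 41 [388.8 233.3] [11.8 16.3] at z .132 [0.5354 0.1709 0.132 ] dep [0.5353 0.1709 0.132 ]
 top pts 361 [0.5393 0.173  0.1315] slope deg [-2.1 -1.4]
w10 130 [309.7 246.9] [44.2 47.1] at z .132 [0.5353 0.1699 0.132 ] dep [0.5357 0.1698 0.1331]
 top pts 3260 [0.5373 0.1698 0.132 ] slope deg [-1.8  0.3]
```

```bash
cat >> h.py <<'E'
def gp(x,y,z):
    o=arm.get_obs(); R=rot(o); t=np.array([x,y,z])-R[:,2]*.155; go(*t,-103.7)
E
python3 -c "
from h import *
gp(.5354,.1705,.125)"
```

```text
t 12.35 pos [0.553  0.1651 0.3802] yaw -103.36 tilt 0.51 gap 0.989 F [-0.6 -0.5 -0.6] tau [-0.02  0.03  0.  ]
delta tool mm [ -0.8  20.7 100.1] roll 0.006 j [ 0.21  0.42  1.61 -0.    1.1   2.02]
```

Request:
step_arm --series '[{"x": 0,"y": 12,"z": 0,"roll": 0,"claw": 85},{"x": -1,"y": 8,"z": 10,"roll": 0,"claw": 85},{"x": 0,"y": 0,"z": 25,"roll": 0,"claw": 85},{"x": 0,"y": 0,"z": 20,"roll": 0,"claw": 85},{"x": 0,"y": 0,"z": 0,"roll": 0,"claw": 85}]'

```text
time_s: 12.98
ee_pos: [0.5303, 0.1714, 0.3184]
tcp_rot: [-0.0, -0.62, 0.784, -0.001]
wrist_force: [-0.6, 0.5, 0.1]
finger_gap: 0.995
```

```bash
python3 -c "
from h import *
gp(.5354,.1705,.125)"
```

```text
t 12.97 pos [0.5303 0.1714 0.3184] yaw -103.32 tilt 0.15 gap 0.995 F [-0.6  0.5  0.1] tau [ 0.02 -0.02  0.  ]
delta tool mm [-0.6 -4.8 38.4] roll 0.007 j [ 0.23  0.47  1.71 -0.    0.96  2.03]
```

Request:
step_arm --series '[{"x": 0,"y": -5,"z": 8,"roll": 0,"claw": 85},{"x": 0,"y": 0,"z": 14,"roll": 0,"claw": 85},{"x": 0,"y": 0,"z": 10,"roll": 0,"claw": 85},{"x": 0,"y": 0,"z": 0,"roll": 0,"claw": 85}]'

```text
time_s: 13.48
ee_pos: [0.5355, 0.1703, 0.2848]
tcp_rot: [0.0, -0.62, 0.784, -0.002]
wrist_force: [0.0, 0.7, 0.1]
finger_gap: 0.997
```

```bash
python3 -c "
from h import *
gp(.5354,.1705,.125)"
```

```text
t 13.47 pos [0.5355 0.1703 0.2848] yaw -103.32 tilt 0.18 gap 0.997 F [0.  0.7 0.1] tau [-0.03  0.01  0.  ]
delta tool mm [-0.4  0.5  4.8] roll 0.007 j [ 0.23  0.52  1.72 -0.    0.9   2.03]
```

Request:
step_arm --series '[{"x": 0,"y": 0,"z": 4,"roll": 0,"claw": 85},{"x": 0,"y": 0,"z": 0,"roll": 0,"claw": 70},{"x": 0,"y": 0,"z": 0,"roll": 0,"claw": 55},{"x": 0,"y": 0,"z": 0,"roll": 0,"claw": 35},{"x": 0,"y": 0,"z": 0,"roll": 0,"claw": 35},{"x": 0,"y": 0,"z": 0,"roll": 0,"claw": 35}]'

```text
time_s: 14.22
ee_pos: [0.5357, 0.1706, 0.2819]
tcp_rot: [0.001, -0.62, 0.784, -0.002]
wrist_force: [-0.0, 1.6, -0.6]
finger_gap: 0.513
```

```bash
python3 -c "
from h import *
gp(.5354,.1705,.125); snap('side','s11');snap('scene','c11')
im=np.hstack([load('s11')['image'][60:200,230:370],load('c11')['image'][170:310,290:430]]); cv2.imwrite('pics/s11c.png',cv2.resize(im,None,fx=2.8,fy=2.8))"
```

```text
t 14.22 pos [0.5357 0.1706 0.2819] yaw -103.32 tilt 0.27 gap 0.513 F [-0.   1.6 -0.6] tau [0.16 0.03 0.02]
delta tool mm [0.1 1.1 1.9] roll 0.007 j [ 0.23  0.53  1.72 -0.    0.89  2.03]
```

View pics/s11c.png

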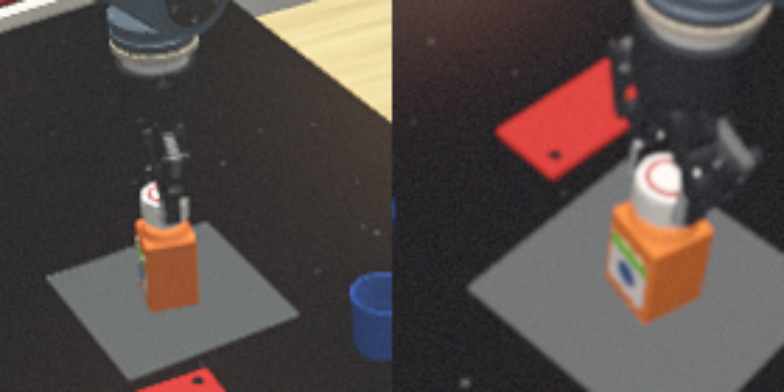

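The cap is gripped and the bottle still stands. Now press.

Request:
step_arm --series '[{"x": 0,"y": 0,"z": 3,"roll": 0,"claw": 35},{"x": 0,"y": 0,"z": 3,"roll": 0,"claw": 35},{"x": 0,"y": 0,"z": 0,"roll": 0,"claw": 35}]'

```text
time_s: 14.7
ee_pos: [0.5362, 0.171, 0.2767]
tcp_rot: [0.003, -0.62, 0.784, -0.002]
wrist_force: [-1.5, 0.9, 8.1]
finger_gap: 0.515
```

```bash
python3 -c "
from h import *
gp(.5354,.1705,.120)"
```

```text
t 14.7 pos [0.5362 0.171  0.2767] yaw -103.32 tilt 0.39 gap 0.515 F [-1.5  0.9  8.1] tau [ 0.18  0.33 -0.05]
delta tool mm [0.9 1.7 1.7] roll 0.007 j [ 0.23  0.53  1.73 -0.    0.87  2.03]
```

Request:
step_arm --series '[{"x": 0,"y": 0,"z": 1.5,"roll": 0,"claw": 35},{"x": 0,"y": 0,"z": 0.5,"roll": -0.1,"claw": 35},{"x": 0,"y": 0,"z": 0.5,"roll": -0.1,"claw": 35}]'

```text
time_s: 15.08
ee_pos: [0.5365, 0.1712, 0.2756]
tcp_rot: [0.003, -0.697, 0.717, -0.003]
wrist_force: [-2.5, 2.2, 8.6]
finger_gap: 0.516
```

```bash
python3 -c "
from h import *
gp(.5354,.1705,.120)"
```

```text
t 15.07 pos [0.5365 0.1712 0.2756] yaw -91.57 tilt 0.48 gap 0.516 F [-2.5  2.2  8.6] tau [ 0.32  0.46 -0.02]
delta tool mm [0.9 2.4 0.5] roll 0.212 j [ 0.23  0.54  1.73 -0.    0.87  1.83]
```

Request:
step_arm --series '[{"x": 0,"y": 0.5,"z": 0.7,"roll": -0.15,"claw": 35},{"x": 0,"y": 0.3,"z": 0.7,"roll": -0.15,"claw": 35},{"x": 0,"y": 0.3,"z": 0.5,"roll": -0.15,"claw": 35}]'

```text
time_s: 15.45
ee_pos: [0.5357, 0.1715, 0.2752]
tcp_rot: [-0.004, 0.843, -0.537, 0.004]
wrist_force: [-2.6, 1.2, 9.6]
finger_gap: 0.515
```

```bash
python3 -c "
from h import *
gp(.5354,.1705,.120); snap('side','s12');snap('scene','c12')
im=np.hstack([load('s12')['image'][60:200,230:370],load('c12')['image'][170:310,290:430]]); cv2.imwrite('pics/s12c.png',cv2.resize(im,None,fx=2.8,fy=2.8))"
```

```text
t 15.45 pos [0.5357 0.1715 0.2752] yaw -64.98 tilt 0.6 gap 0.515 F [-2.6  1.2  9.6] tau [0.29 0.43 0.01]
delta tool mm [0.3 2.3 0.2] roll 0.676 j [ 0.23  0.54  1.73 -0.    0.87  1.36]
```

View pics/s12c.png

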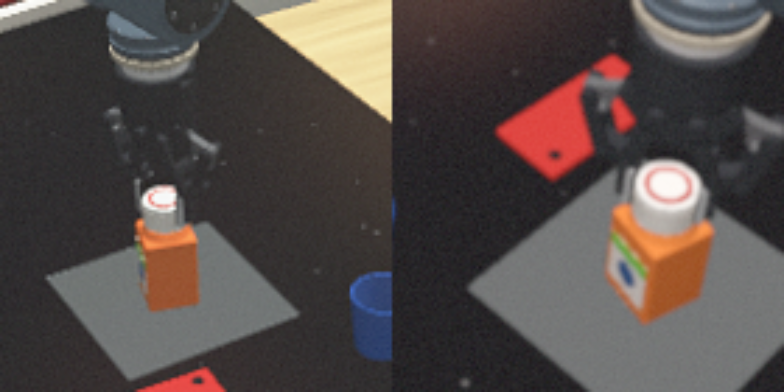

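Gripper turned 38°, bottle unturned. Keep twisting with the press held.

Request:
step_arm --series '[{"x": 0,"y": 0.5,"z": 0.6,"roll": -0.15,"claw": 35},{"x": 0,"y": 0.3,"z": 0.6,"roll": -0.15,"claw": 35},{"x": 0,"y": 0.3,"z": 0.6,"roll": -0.15,"claw": 35},{"x": 0,"y": 0.3,"z": 0.6,"roll": -0.15,"claw": 35},{"x": 0,"y": 0.3,"z": 0.6,"roll": -0.12,"claw": 35},{"x": 0,"y": 0,"z": 0.5,"roll": 0,"claw": 35}]'

```text
time_s: 16.3
ee_pos: [0.5353, 0.1714, 0.2752]
tcp_rot: [-0.004, 0.981, -0.194, 0.007]
wrist_force: [-2.6, 0.9, 9.2]
finger_gap: 0.515
```

```bash
python3 -c "
from h import *
gp(.5354,.1705,.120); snap('side','s13');snap('scene','c13')
im=np.hstack([load('s13')['image'][60:200,230:370],load('c13')['image'][170:310,290:430]]); cv2.imwrite('pics/s13c.png',cv2.resize(im,None,fx=2.8,fy=2.8))"
```

```text
t 16.3 pos [0.5353 0.1714 0.2752] yaw -22.38 tilt 0.95 gap 0.515 F [-2.6  0.9  9.2] tau [ 0.06  0.46 -0.01]
delta tool mm [-1.6  2.4  0.2] roll 1.419 j [0.23 0.53 1.73 0.   0.86 0.62]
```

View pics/s13c.png

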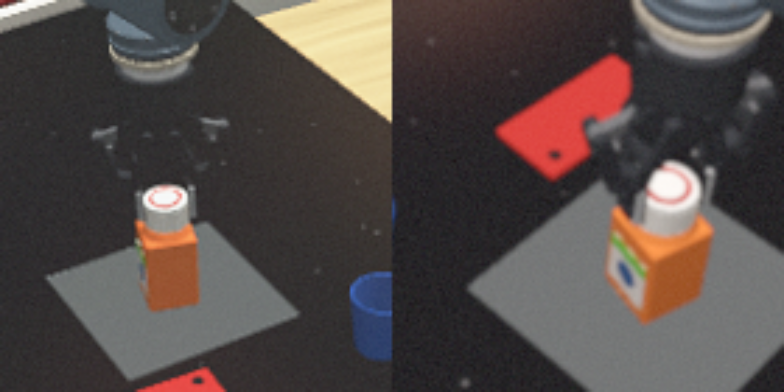

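81° turned, bottle still in place. Lift slowly and check that the bottle stays.

Request:
step_arm --series '[{"x": 0,"y": 0,"z": -4,"roll": 0,"claw": 35},{"x": 0,"y": 0,"z": -5,"roll": 0,"claw": 35},{"x": 0,"y": 0,"z": -5,"roll": 0,"claw": 35},{"x": 0,"y": 0,"z": 0,"roll": 0,"claw": 35}]'

```text
time_s: 16.9
ee_pos: [0.5348, 0.1711, 0.2893]
tcp_rot: [-0.003, 0.981, -0.195, 0.007]
wrist_force: [-1.3, 0.6, 0.1]
finger_gap: 0.513
```

```bash
python3 -c "
from h import *
gp(.5354,.1705,.120); snap('side','s14');snap('scene','c14')
im=np.hstack([load('s14')['image'][60:200,230:370],load('c14')['image'][170:310,290:430]]); cv2.imwrite('pics/s14c.png',cv2.resize(im,None,fx=2.8,fy=2.8))"
```

```text
t 16.9 pos [0.5348 0.1711 0.2893] yaw -22.46 tilt 0.87 gap 0.513 F [-1.3  0.6  0.1] tau [0.08 0.19 0.01]
delta tool mm [-1.3  2.  14.3] roll 1.418 j [0.23 0.51 1.72 0.   0.89 0.62]
```

View pics/s14c.png

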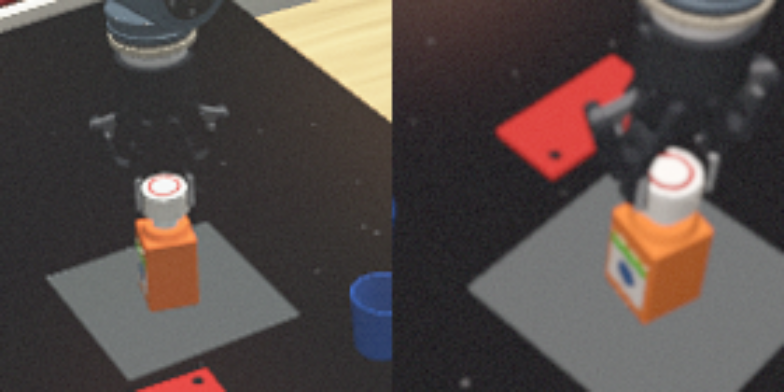

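Request:
step_arm --series '[{"x": 0,"y": 0,"z": -6,"roll": 0,"claw": 35},{"x": 0,"y": 0,"z": -8,"roll": 0,"claw": 35},{"x": 0,"y": 0,"z": -12,"roll": 0,"claw": 35},{"x": 0,"y": 0,"z": -18,"roll": 0,"claw": 35},{"x": 0,"y": 0,"z": -20,"roll": 0,"claw": 35},{"x": 0,"y": 0,"z": -18,"roll": 0,"claw": 35},{"x": 0,"y": 0,"z": -8,"roll": 0,"claw": 35},{"x": 0,"y": 0,"z": 0,"roll": 0,"claw": 35}]'

```text
time_s: 18.0
ee_pos: [0.5335, 0.1706, 0.3859]
tcp_rot: [-0.004, 0.981, -0.195, 0.008]
wrist_force: [0.6, -0.9, 0.2]
finger_gap: 0.519
```

```bash
python3 -c "
from h import *
gp(.5354,.1705,.21); snap('side','s15');snap('scene','c15');snap('wrist','w15')
im=np.hstack([load('s15')['image'][30:200,210:380],load('c15')['image'][140:310,290:460]]); cv2.imwrite('pics/s15c.png',cv2.resize(im,None,fx=2.3,fy=2.3))"
```

```text
t 18.0 pos [0.5335 0.1706 0.3859] yaw -22.47 tilt 1.03 gap 0.519 F [ 0.6 -0.9  0.2] tau [ 0.02 -0.02 -0.03]
delta tool mm [-0.8  1.2 20.9] roll 1.418 j [0.23 0.39 1.65 0.   1.09 0.62]
```

View pics/s15c.png

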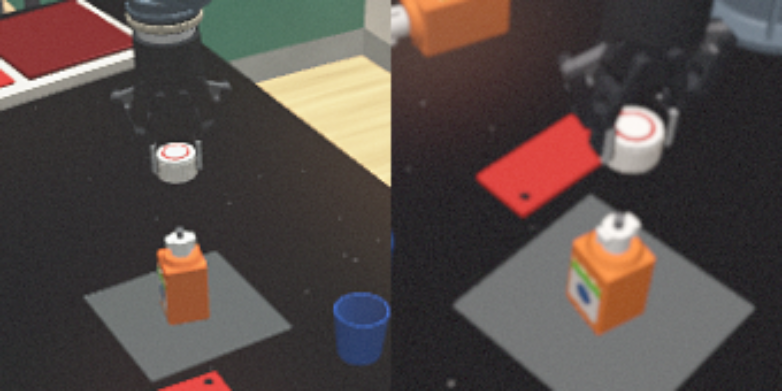

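View pics/w15.png

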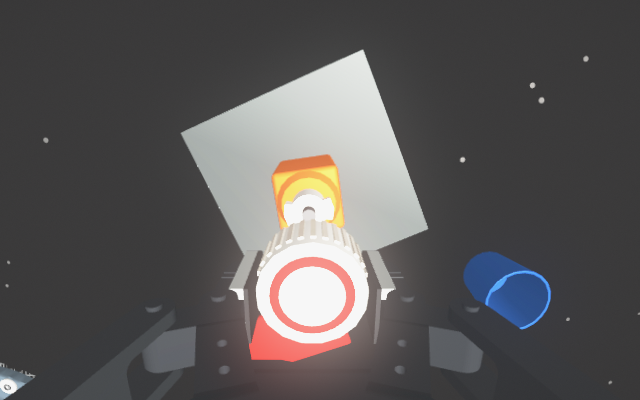

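The cap is off, held at (174,152 in the crop); the open bottle stands with its white neck exposed. Last checks: gap, alignment, level, bystanders.

Run:
```python
from h import *
for n in ['c15','s15','w15']:
    s=load(n); reg=np.zeros((400,640),bool)
    b={'c15':(140,310,320,460),'s15':(60,200,240,340),'w15':(150,345,250,375)}[n]; reg[b[0]:b[1],b[2]:b[3]]=1
    hsv=cv2.cvtColor(s['image'],cv2.COLOR_BGR2HSV); 
    br=(hsv[...,2]>120)
    P=cloud(s,reg&br); P=P[(abs(P[:,0]-.535)<.05)&(abs(P[:,1]-.17)<.05)]
    C=P[P[:,2]>.165]; B=P[(P[:,2]<.16)&(P[:,2]>.1)]
    top=C[C[:,2]>np.percentile(C[:,2],97)-.008]
    k=abs(C[:,2]-np.median(top[:,2]))<.006; A=C[k]; co=np.linalg.lstsq(np.c_[A[:,:2],np.ones(len(A))],A[:,2],rcond=None)[0]
    print(n,'cap z',np.percentile(C[:,2],[1,99]).round(4),'topc',((A[:,:2].max(0)+A[:,:2].min(0))/2).round(4),'slope',np.degrees(co[:2]).round(1),'neck top',np.percentile(B[:,2],[99,100]).round(4) if len(B) else None)
    O=cloud(s,reg&(hsv[...,0]>5)&(hsv[...,0]<20)&(hsv[...,1]>150)&br); O=O[(O[:,2]>.08)&(O[:,2]<.1)]; 
    if len(O)>10: print('   shoulder ctr',((O[:,:2].max(0)+O[:,:2].min(0))/2).round(4),O.mean(0).round(4))
# bystanders
for n in ['s0','s15']:
    n={'s0':'side0'}.get(n,n); s=load(n); H,S,V=cv2.split(cv2.cvtColor(s['image'],cv2.COLOR_BGR2HSV))
    for k,m,b in [('phone',((H<5)|(H>174))&(S>150)&(V>120),(185,235,240,330)),('cup',(H>100)&(H<125)&(S>130)&(V>60),(150,195,345,390))]:
        mm=np.zeros_like(V); mm[b[0]:b[1],b[2]:b[3]]=m[b[0]:b[1],b[2]:b[3]]; M=cv2.moments(mm,True); print(n,k,M['m00'],round(M['m10']/M['m00'],2),round(M['m01']/M['m00'],2))
```

```text
c15 cap z [0.2103 0.3219] topc [0.5354 0.1711] slope [-0.9 -4.9] neck top [0.1293 0.13  ]
   shoulder ctr [0.54  0.173] [0.5462 0.1786 0.0879]
s15 cap z [0.2105 0.3208] topc [0.5357 0.1689] slope [-10.8 -26.5] neck top [0.129  0.1315]
   shoulder ctr [0.53   0.1695] [0.5264 0.1596 0.0879]
w15 cap z [0.2106 0.2374] topc [0.5366 0.1697] slope [ 0. -2.] neck top [0.1295 0.1303]
   shoulder ctr [0.5364 0.1817] [0.536  0.1878 0.0896]
side0 phone 1048.0 284.53 207.62
side0 cup 400.0 365.31 171.14
s15 phone 1051.0 284.58 207.62
s15 cup 547.0 365.94 172.07
```

Run:
```python
from h import *
for n in ['side0','s5','s15','scene0','c5','c15']:
    s=load(n); H,S,V=cv2.split(cv2.cvtColor(s['image'],cv2.COLOR_BGR2HSV)); m=(H>98)&(H<128)&(S>90)&(V>35)
    b=(150,195,345,390) if n[0]=='s' and n!='scene0' else (225,280,250,300)
    y,x=np.nonzero(m[b[0]:b[1],b[2]:b[3]]); print(n,len(x),x.min()+b[2],x.max()+b[2],y.min()+b[0],y.max()+b[0],x.mean().round(2),y.mean().round(2))
```

```text
side0 640 355 379 157 188 21.35 21.67
s5 648 355 379 157 188 21.36 21.69
s15 648 355 379 157 188 21.33 21.65
scene0 1167 257 291 232 274 24.46 27.05
c5 1175 257 291 232 274 24.48 27.07
c15 1170 257 291 232 274 24.45 26.99
```

The cup and phone have not moved. Handing in.

```bash
python3 -c "
from h import *
print(arm.sign_off())"
```

```text
the job is handed in; nothing more can be done
None
```

The bottle is standing open on the mat, and I handed in at about 18 s with the cap held in the gripper above it. The judging gives no verdict, so this rests on my own checks.

**What I did:**
- I gripped the small orange bottle by the tip of its cap and lifted, so it swung up towards vertical. I carried it to the mat and rolled it upright about its base edge.
- I took a fresh grip on the cap, pressed it down about 6.7 mm (about 9 N) and turned it 81° counter-clockwise. The bottle did not turn with it. I then lifted the cap straight off.

**Last checks:**
- **Gap:** the cap's rim is at 0.2105 m and the top of the neck at 0.130 m, about 8 cm apart.
- **Alignment:** the cap's centre is within about 2 mm of where it sat on the bottle before opening.
- **Level:** the tool tilts about 1°, and the wrist view puts the cap's top within about 2° of level.
- **Bystanders:** the cup and phone outlines match their starting positions to under 0.1 px.

**Checks that disagreed:**
- Fitting the cap's level from the scene camera gave 5°, and from the side camera far more (about 27°). Those point sets also took in gripper points, so I went by the wrist view.
- A first mask suggested the cup had shifted by about 1 px. That came from shading and disappeared with a wider colour threshold.

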